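# Take the wound spool from under the guard

### The arm

A 6-joint arm with a two-finger parallel gripper is mounted at the origin on the work surface. World frame = base frame: x ahead of the robot, y to its left, z up, the work surface at z = 0. Lengths are in m, angles in rad, forces in N, time in s.
With the tool pointing down it reaches from about 0.35 to 0.775 m from the base axis. Payload 7.3 kg.
Tool frame: the origin (TCP) lies midway between the tips of the shut fingers; the grasp point (between the pads) lies 19 mm behind it; z points along the fingers, y is the line along which they close (so a half turn about z gives the same grasp; the last joint's range is limited). The gripper opens to 92 mm and grips with 3 to 60 N. Pads are 19 mm wide; open, the fingers measure 130 mm over their backs; the gripper's body (75 mm by 190 mm) begins 47 mm behind the grasp point.
Start: joints at [-1.258, 0.342, 1.524, -0, 1.275, -0.146], TCP at [0.233, -0.471, 0.227] pointing down, gripper open.
Joint ranges: [-2.53, 2.53], [-0.77, 2.02], [0.04, 2.7], [-1, 4.14], [0.28, 2.66], [-3.11, 3.11]. Speed limits (rad/s): [2.57, 2.57, 3.14, 3.14, 3.14, 3.14].

### API

Orientations are given as [roll, pitch, yaw] about the fixed x, y, z axes, in that order (R = Rz(yaw) Ry(pitch) Rx(roll)).
In Python, from cell import monitor, vision, workorder gives the robot as it stands.
- The arm moves only by the tool move_arm, never from a script. Its argument "rows" is a list of rows, each a list of 5 numbers: the shift along the world's x, y, z in mm, then the turn about the world's z in rad, then the closure, from -1 (fully open) to 1 (shut). A call has 1 to 12 rows; each row shifts and turns the commanded pose from where the row before left it; what a row does not reach is not made up. A row lasts 1/10 s, in which the tool goes at most 50 mm and 8.59 degrees, less where a joint would pass 70% of its speed; a pose out of reach is approached as far as the arm can. A call is refused whole if a number of a shift passes 50 or a number of a turn 0.15, either way. A call with a gripper value outside its range is refused whole. The fingers move at their own pace and stop on an object; "newtons" is the grip in N (left out, the last holds). Time passes only in rows, so rows that do not move let the fingers close. It gives the time, the measured TCP pose, the force, the opening and the grip force at its end, in the units of the state.
- monitor.observe(): the state, without advancing time (a new reading comes with each control period).
- vision.read_camera(name): name is "scene" or "top" or "wrist"; returns the picture (400x640x3 uint8, red, green, blue); there is no depth.
- vision.get_calibration(name): a dict with "K" (3x3 intrinsics, pixels), "T" (4x4, takes a point from camera to world coordinates); the wrist camera has in their place "mount" (4x4, takes a point from camera to tool coordinates, whose origin is the TCP and whose axes are the flange's). Camera axes: x right, y up, looking along -z (the intrinsics and any distortion apply to the point x, -y, -z); pixel columns grow to the right and rows downward; lengths in m; the calibration is good to about 2 mm. A picture is of the moment at which its call begins: read the wrist's pose just before it. get_calibration takes no time and is no camera call.
- workorder.hand_in(): hands the job in; it is judged then, once.
The state is a dict: "time": time; "qpos": joint angles; "qvel": joint speeds; "joint_efforts": joint torques, N m; "tool_pos": TCP position; "tool_rot": TCP orientation; "contact_force": force on the tool from outside, world axes, zero at the start; "torque": the same for the moment, N m; "opening": finger opening in m; "grip_force": force on a finger pad.
Only numpy, scipy, OpenCV 4.12 (cv2) and the standard library are available. Lean on these libraries where they do the work, as an engineer would, in place of code of your own. Each camera call takes 0.05 s, during which the arm holds its last target. There are 200 camera calls.

### The job

Raise the clear guard of the green thread winder until it stands nearly upright, then swing its yellow-pegged prop stay up on end so that it stands under the guard. With guard and stay left up, take the red spool out and stand it gently, upright, in the shallow plywood tray. Leave the blue spool, the bowl and the jar where they are.

Things in the scene. Friction and masses are not known exactly. Their poses are not given: they have to be found in the camera images.
- station: Fixed green steel winder tray, 180 (x) by 240 (y) mm, turned up to 12 degrees; origin at the centre of its underside, z up, front at -x. Top open, front lip 42 mm high; floor top 22 mm; side walls (12 mm) and back wall (8 mm) 125 mm high. The red spool stands on a steel disc (62 mm wide, top 28 mm high) centred at x = -20, y = 0 mm in this frame.
- guard_bar (a point): Middle of the guard's red handle bar: round, 12 mm thick, along the station's y, 100 mm between legs, 40 mm above the sheet, 160 mm along the sheet from the hinge axis, at the front edge. It turns in the fingers when pinched across. The guard: clear sheet, aluminium frame, 170 by 240 by 6 mm, 0.32 kg, level at the start.
- guard (a joint): Guard angle, rad: 0 closed (level), grows as the front edge rises, stop at 1.6 just past upright. Hinge axis along the station's y through x = +85, z = 135 mm of its frame. Stiff: stays where left above about 1.1; lower it falls shut. The stay, once up, holds it from falling below about 1.2, and needs it above 1.25 to be swung up under it.
- stay_peg (a point): Grip point on the stay's yellow peg: round, 12 mm thick, along the station's x, free 20 mm either side. The stay is a 10 mm steel rod, 120 mm long, folded level across the tray under the guard and above the spool; the peg sticks out 78 mm forward from its free end. This point starts at x = -20, y = -15, z = 120 mm in the station's frame.
- stay (a joint): Stay angle, rad: 0 folded level, grows as the peg rises in an arc of radius 120 mm over to +y, 1.57 on end, stop at 1.65. Pivot axis along the station's x through y = +105, z = 120 mm of its frame (+y side wall). Stiff: stays where left. It cannot rise while the guard is down.
- red_spool_center (a point): Centre (half-way up) of the red thread spool: an upright cylinder 44 mm in diameter, 52 mm high, thin white bands at its ends and a white core, about 0.11 kg, loose, under the guard.
- tray: Fixed shallow plywood tray, 140 by 140 mm, 18 mm high, walls and floor 6 mm thick; origin at the centre of its underside.
- blue_spool_center (a point): Centre of a blue thread spool of the same size standing on the bench: a bystander.
- bowl_center (a point): Centre, 22 mm up, of an empty terracotta-coloured bowl 100 mm wide, 45 mm high, on the bench: a bystander.
- jar_center (a point): Centre of an amber jar 60 mm wide, 85 mm high, on the bench: a bystander.
There are look-alikes about, which are no part of the job. Leave any purple look-alike of the tray alone.

How it is judged:
On the way, in this order (a step that is already met when the one before it is completed fails the run):
1. the guard is raised nearly upright (above 1.2 rad) (value of joint guard above 1.2 rad), for 0.2 s.
2. the stay stands on end (above 1.35 rad) under the raised guard (value of joint stay above 1.35 rad and value of joint guard above 1 rad), for 0.2 s.
3. the red spool is lifted out, guard and stay still up (all of step 2 and z of red_spool_center in the frame of station above 0.13 m), for 0.1 s.
At the end, for the whole second after the job is handed in: The guard is still up (above 1.0 rad), the stay still on end (above 1.35 rad), and the red spool stands at rest, upright within 11 degrees, on the tray's floor (centre within 62 mm of the tray's centre and below 40 mm) (all of step 2 and horizontal distance between red_spool_center and tray below 0.062 m and height (world z) of red_spool_center below 0.04 m and angle between red_spool_center's own z axis and vertical below 0.2 rad and linear speed of red_spool below 0.02 m/s); the robot touches nothing.
It fails at once if a bystander (blue spool, bowl, jar) is moved more than 20 mm (distance of any of blue_spool_center, bowl_center, jar_center from where it was at the start of the episode above 0.02 m).
It fails at once if the red spool is dropped or thrown (moves faster than 0.7 m/s untouched by the fingers) (linear speed of red_spool above 0.7 m/s and contact force between the fingers and red_spool below 0.1 N).
It also fails if it takes over 72 s, if anything falls off the work surface, if the arm or the gripper's body presses on something with over 40 N, if the wrist force passes 120 N, or if a joint passes its speed limit or range.

## Working session

There is one attempt and no reset: what is moved stays moved. The work goes in short steps, Python scripts to look and compute and a tool call to move; the robot and the scene stay as the last step left them, time stands still between calls to the robot, and variables do not carry over. Pictures are saved under pics/ and viewed, at most 10 in all, crops included, and the job is handed in when it is done.

Besides the shell and the picture viewer there is one more tool, called after "Request:" as a command line: name --pt "numbers of a row" for each row, then --argument value for the rest. move_arm: Moves the arm, as the interface text tells. Its arguments: {"type":"object","properties":{"rows":{"type":"array","items":{"type":"array","items":{"type":"number"}}},"newtons":{"type":"number"}},"required":["rows"]}

```bash
mkdir -p pics; ls
python3 - <<'E'
from cell import monitor, vision, workorder
import cv2, numpy as np
print(monitor.observe())
for n in ("scene","top"):
    im=vision.read_camera(n); cv2.imwrite(f"pics/{n}0.png",im[:,:,::-1]); c=vision.get_calibration(n); print(n,c)
print(vision.get_calibration("wrist"))
E
```

```text
pics
{'time': 0.0, 'qpos': array([-1.25802445e+00,  3.42765524e-01,  1.52503559e+00, -1.62668896e-05,
        1.27543973e+00, -1.45985056e-01]), 'qvel': array([ 0.00022759,  0.00118638,  0.00157036, -0.00050632, -0.00276151,
       -0.00106837]), 'joint_efforts': array([ 4.26207798e-04, -4.31237698e+01, -2.44217741e+01,  7.15392851e-02,
        5.61062491e-02, -1.20130626e-04]), 'tool_pos': array([ 0.23237664, -0.47029247,  0.22601629]), 'tool_rot': array([-3.13995973e+00, -2.24368466e-04,  4.58761496e-01]), 'contact_force': array([ 0.11799491, -0.02206287, -0.23671927]), 'torque': array([0.00382129, 0.01986458, 0.02057286]), 'grip_force': 0.0, 'opening': 0.09177677945534929}
scene {'K': array([[366.51384072,   0.        , 319.64239366],
       [  0.        , 366.51384072, 199.29199113],
       [  0.        ,   0.        ,   1.        ]]), 'T': array([[ 0.81938272, -0.4014193 ,  0.40923649,  0.8821243 ],
       [ 0.57312999,  0.58807472, -0.57069268, -0.49752752],
       [-0.01157458,  0.70216143,  0.7119237 ,  0.75480943],
       [ 0.        ,  0.        ,  0.        ,  1.        ]]
[... 230 characters left out ...]
6],
       [-0.99995856,  0.00234761, -0.00879584,  0.00322261],
       [-0.00864431,  0.05820369,  0.9982673 ,  1.4854958 ],
       [ 0.        ,  0.        ,  0.        ,  1.        ]])}
{'K': array([[290.57331886,   0.        , 322.30924506],
       [  0.        , 290.57331886, 198.28372574],
       [  0.        ,   0.        ,   1.        ]]), 'mount': array([[ 7.31658207e-04,  9.66322798e-01,  2.57331916e-01,
         6.97118374e-02],
       [ 9.99999564e-01, -8.56447393e-04,  3.72852132e-04,
         8.15344969e-05],
       [ 5.80686764e-04,  2.57331531e-01, -9.66323003e-01,
        -1.59091713e-01],
       [ 0.00000000e+00,  0.00000000e+00,  0.00000000e+00,
         1.00000000e+00]])}
```

View pics/scene0.png

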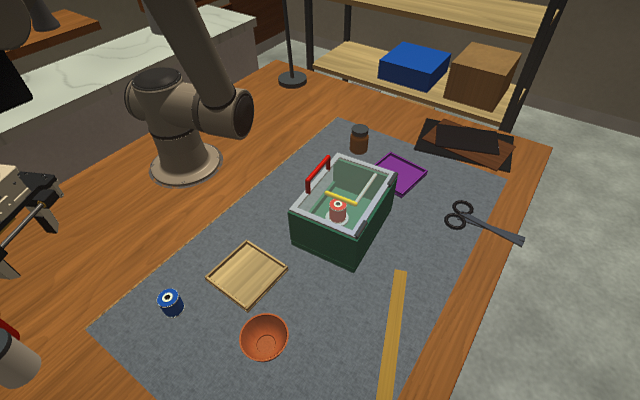

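View pics/top0.png

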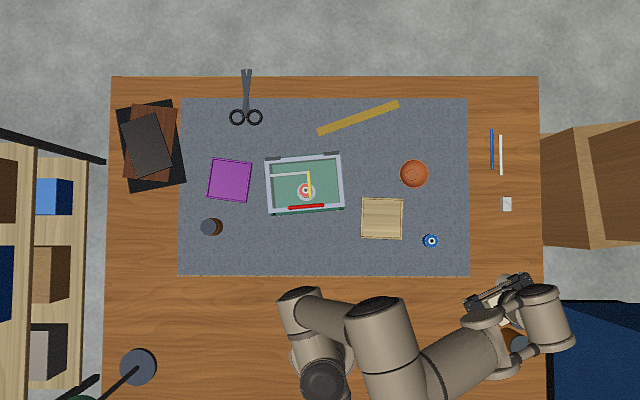

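The scene view shows the station at about (340,210), the wooden tray at (247,273), the blue spool at (170,302) and the bowl at (264,337). In the top view the red bar is at (306,207), the yellow peg at (309,184), the red spool at (305,190) and the tray at (382,218).

```bash
cat > h.py <<'E'
import numpy as np, cv2
from cell import monitor, vision, workorder
def ray(n,uv):
    c=vision.get_calibration(n);K,T=c["K"],c["T"]
    d=np.array([(uv[0]-K[0,2])/K[0,0],-(uv[1]-K[1,2])/K[1,1],-1.]); return T[:3,3],T[:3,:3]@d
def onplane(n,uv,z):
    o,d=ray(n,uv); return o+d*(z-o[2])/d[2]
def tri(uva,uvb,a="top",b="scene"):
    o,d=ray(a,uva);p,e=ray(b,uvb)
    s=np.linalg.lstsq(np.c_[d,-e],p-o,rcond=None)[0]; A,B=o+d*s[0],p+e*s[1]
    return (A+B)/2,np.linalg.norm(A-B)
def blobs(im,lo,hi,roi,amin=15):
    """im RGB; HSV range; roi x0,y0,x1,y1 -> list of (area, centroid, minAreaRect box)"""
    h=cv2.cvtColor(im,cv2.COLOR_RGB2HSV); m=cv2.inRange(h,np.array(lo),np.array(hi))
    k=np.zeros_like(m); x0,y0,x1,y1=roi; k[y0:y1,x0:x1]=m[y0:y1,x0:x1]
    n,l,s,c=cv2.connectedComponentsWithStats(k); out=[]
    for i in range(1,n):
        if s[i,4]>=amin:
            pts=np.argwhere(l==i)[:,::-1].astype(np.float32)
            out.append((int(s[i,4]),c[i],cv2.boxPoints(cv2.minAreaRect(pts))))
    return sorted(out,key=lambda t:-t[0])
def ends(box):
    e=[np.linalg.norm(box[i]-box[(i+1)%4]) for i in range(4)]
    i=int(np.argmin(e)); return (box[i]+box[(i+1)%4])/2,(box[(i+2)%4]+box[(i+3)%4])/2
def to_station(p,o,psi):
    c,s=np.cos(psi),np.sin(psi); d=np.asarray(p)-o; return np.array([c*d[0]+s*d[1],-s*d[0]+c*d[1],d[2]])
def to_world(p,o,psi):
    c,s=np.cos(psi),np.sin(psi); return o+np.array([c*p[0]-s*p[1],s*p[0]+c*p[1],p[2]])
E
python3 - <<'E'
from h import *
np.set_printoptions(precision=4,suppress=True)
t=cv2.imread("pics/top0.png")[:,:,::-1].copy(); s=cv2.imread("pics/scene0.png")[:,:,::-1].copy()
RED=((0,180,110),(6,255,255)); YEL=((22,120,130),(32,255,255))
for nm,(lo,hi) in dict(red=RED,yel=YEL).items():
    for n,im,roi in (("top",t,(255,140,355,220)),("scene",s,(285,145,400,270))):
        for a,c,b in blobs(im,lo,hi,roi): print(nm,n,a,c,np.r_[ends(b)])
# bar ends on z=.175
a,c,b=blobs(t,*RED,(255,195,355,220))[0]; e=[onplane("top",u,.177) for u in ends(b)]; print("bar",onplane("top",c,.177),e)
# guard frame outline: bright grey in top
for a,c,b in blobs(t,(0,0,150),(179,60,255),(255,140,355,220),60): print("frame",a,c,[onplane("top",u,.138)[:2] for u in b], b.tolist())
for a,c,b in blobs(t,(12,40,120),(28,200,255),(350,185,415,250),200): print("tray",a,c,[onplane("top",u,.018)[:2] for u in b],onplane("top",c,.012))
for nm,lo,hi,roi,z in (("blue",(100,120,60),(130,255,255),(415,230,450,255),.03),("bowl",(0,100,80),(15,255,255),(390,150,440,195),.04),("jar",(0,0,0),(179,255,90),(195,213,228,240),.085)):
    for a,c,b in blobs(t,lo,hi,roi,60): print(nm,a,c,onplane("top",c,z))
E
```

```text
red top 116 [305.7155 205.8707] [323.0216 204.2237 287.9629 207.6165]
red scene 129 [317.4496 167.8527] [328.9173 154.927  306.4465 180.394 ]
yel top 70 [308.9429 183.8714] [307.9238 170.934  309.7919 197.0863]
yel scene 127 [340.2126 197.5039] [324.7931 191.5173 356.     204.    ]
bar [0.4861 0.0539 0.177 ] [array([0.4912, 0.0014, 0.177 ]), array([0.4807, 0.1078, 0.177 ])]
frame 1067 [302.1903 181.2118] [array([0.6344, 0.1908]), array([ 0.6568, -0.0506]), array([ 0.4869, -0.0659]), array([0.4645, 0.1737])] [[262.9262390136719, 159.18850708007812], [339.6557312011719, 152.21310424804688], [344.5655822753906, 206.2213134765625], [267.8360900878906, 213.19671630859375]]
frame 120 [305.8833 193.2083] [array([0.5594, 0.0831]), array([0.5595, 0.0266]), array([0.5061, 0.0264]), array([0.506 , 0.0827])] [[297.0, 183.0], [315.0, 183.0], [315.0, 200.0], [297.0, 200.0]]
tray 1700 [381.4771 217.9324] [array([ 0.3848, -0.124 ]), array([ 0.5244, -0.1292]), array([ 0.5198, -0.2714]), array([ 0.3804, -0.2654])] [ 0.4524 -0.198   0.012 ]
blue 108 [429.9167 240.4167] [ 0.3773 -0.3573  0.03  ]
bowl 677 [413.5258 173.2201] [ 0.6024 -0.3026  0.04  ]
jar 118 [217.4746 225.7373] [0.4246 0.3435 0.085 ]
```

```bash
cat >> h.py <<'E'
O=np.array([.5605,.0615,0.]); PSI=.094
W=lambda *p: to_world(np.array(p)/1000,O,PSI)
E
python3 - <<'E'
from h import *
np.set_printoptions(precision=4,suppress=True)
b,e=tri((305.7,205.9),(317.45,167.85)); print("bar",b,e,to_station(b,O,PSI))
p,e=tri((309.8,197.1),(324.8,191.5)); print("peg tip",p,e,to_station(p,O,PSI))
p,e=tri((307.9,170.9),(356,204)); print("peg root",p,e,to_station(p,O,PSI))
print("bar",W(-75,0,175),"peg",W(-20,-15,120),"spool",W(-20,0,54))
for th in np.linspace(0,1.56,14):
    print(round(th,2),(1000*W(85-160*np.cos(th)+40*np.sin(th),0,135+160*np.sin(th)+40*np.cos(th))).round(1))
E
```

```text
bar [0.4847 0.0529 0.1755] 0.003599691051892299 [-0.0763 -0.0015  0.1755]
peg tip [0.5144 0.0418 0.1207] 0.004681176595890994 [-0.0478 -0.0153  0.1207]
peg root [0.5989 0.049  0.1192] 0.0023727574214591433 [ 0.037  -0.016   0.1192]
bar [0.4858 0.0545 0.175 ] peg [0.542  0.0447 0.12  ] spool [0.5406 0.0596 0.054 ]
0.0 [485.8  54.5 175. ]
0.12 [491.7  55.  193.9]
0.24 [499.9  55.8 211.9]
0.36 [510.1  56.7 228.8]
0.48 [522.2  57.9 244.4]
0.6 [536.1  59.2 258.4]
0.72 [551.6  60.7 270.6]
0.84 [568.5  62.3 280.8]
0.96 [586.4  63.9 289. ]
1.08 [605.2  65.7 295. ]
1.2 [624.5  67.5 298.6]
1.32 [644.2  69.4 299.9]
1.44 [663.8  71.2 298.9]
1.56 [683.2  73.1 295.4]
```

Request:
move_arm --pt "10.5 22 4 0.05 -1" --pt "10.5 22 4 0.05 -1" --pt "10.5 22 4 0.05 -1" --pt "10.5 22 4 0.05 -1" --pt "10.5 22 4 0.05 -1" --pt "10.5 22 4 0.05 -1" --pt "10.5 22 4 0.05 -1" --pt "10.5 22 4 0.05 -1" --pt "10.5 22 4 0.05 -1" --pt "10.5 22 4 0.05 -1" --pt "10.5 22 4 0.05 -1" --pt "10.5 22 4 0.05 -1" --newtons 15

```text
time: 1.3
tool_pos: [0.3587, -0.2056, 0.2747]
tool_rot: [-3.141, -0.0, 1.061]
contact_force: [-0.4, 0.6, 1.3]
opening: 0.0919
grip_force: 0.0
```

Request:
move_arm --pt "10.5 22 0 0.05 -1" --pt "10.5 22 0 0.05 -1" --pt "10.5 22 0 0.05 -1" --pt "10.5 22 0 0.05 -1" --pt "10.5 22 0 0.05 -1" --pt "10.5 22 0 0.05 -1" --pt "10.5 22 0 0.05 -1" --pt "10.5 22 0 0.05 -1" --pt "10.5 22 0 0.05 -1" --pt "10.5 22 0 0.05 -1" --pt "10.5 21 0 0.05 -1" --pt "0 0 0 0.05 -1"

```text
time: 2.5
tool_pos: [0.4746, 0.0364, 0.2742]
tool_rot: [-3.141, -0.001, 1.663]
contact_force: [0.7, -0.2, 0.8]
opening: 0.0919
grip_force: 0.0
```

Request:
move_arm --pt "6 9 -5 0 -1" --pt "5 9 -15 0 -1" --pt "0 0 -15 0 -1" --pt "0 0 -15 0 -1" --pt "0 0 -15 0 -1" --pt "0 0 -15 0 -1" --pt "0 0 -15 0 -1" --pt "0 0 -12 0 -1" --pt "0 0 -11 0 -1" --pt "0 0 0 0 -1"

```text
time: 3.5
tool_pos: [0.4841, 0.0524, 0.1551]
tool_rot: [-3.138, -0.0, 1.658]
contact_force: [0.3, 0.8, 0.0]
opening: 0.0918
grip_force: 0.0
```

Run:
```python
from h import *
im=vision.read_camera("wrist"); cv2.imwrite("pics/w1.png",im[:,:,::-1]); print(monitor.observe()["contact_force"],monitor.observe()["tool_pos"])
```

```text
[ 0.74646027 -0.15009083 -0.00208497] [0.48470435 0.05232711 0.15607319]
```

View pics/w1.png

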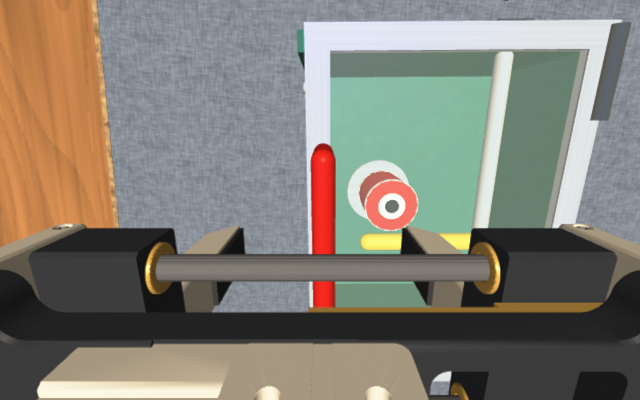

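The red bar (col 323) is centred between the fingers (cols ~215 and ~430). Closing on it.

Request:
move_arm --pt "0 0 0 0 1" --pt "0 0 0 0 1" --pt "0 0 0 0 1" --pt "0 0 0 0 1" --pt "0 0 0 0 1" --pt "0 0 0 0 1" --pt "0 0 0 0 1" --pt "0 0 0 0 1" --newtons 25

```text
time: 4.35
tool_pos: [0.485, 0.0523, 0.1567]
tool_rot: [3.142, 0.0, 1.659]
contact_force: [0.1, -0.4, 0.0]
opening: 0.0322
grip_force: 0.0
```

Request:
move_arm --pt "0 0 0 0 1" --pt "0 0 0 0 1" --pt "0 0 0 0 1" --pt "0 0 0 0 1" --pt "0 0 0 0 1"

```text
time: 4.85
tool_pos: [0.4847, 0.0523, 0.1567]
tool_rot: [-3.141, 0.0, 1.659]
contact_force: [-2.3, 0.2, 1.1]
opening: 0.0111
grip_force: 25.0
```

Request:
move_arm --pt "2.7 0.2 9.5 0 1" --pt "3.2 0.3 9.4 0 1" --pt "3.9 0.4 9.1 0 1" --pt "4.3 0.4 8.9 0 1" --pt "4.9 0.4 8.6 0 1" --pt "5.3 0.5 8.3 0 1" --pt "5.8 0.6 8 0 1" --pt "6.3 0.6 7.6 0 1" --pt "6.7 0.6 7.2 0 1" --pt "7.2 0.7 6.8 0 1" --pt "7.6 0.7 6.3 0 1" --pt "7.9 0.8 5.9 0 1"

```text
time: 6.05
tool_pos: [0.5498, 0.0583, 0.2548]
tool_rot: [-3.14, 0.001, 1.659]
contact_force: [-8.6, -1.7, 7.1]
opening: 0.0114
grip_force: 25.0
```

Request:
move_arm --pt "8.3 0.8 5.3 0 1" --pt "8.6 0.8 4.9 0 1" --pt "8.8 0.8 4.4 0 1" --pt "9.1 0.8 3.8 0 1" --pt "9.3 0.9 3.3 0 1" --pt "9.5 0.9 2.7 0 1" --pt "9.6 0.9 2.1 0 1" --pt "9.7 0.9 1.5 0 1" --pt "9.8 0.9 1 0 1" --pt "9.9 0.9 0.3 0 1" --pt "9.8 0.9 -0.2 0 1" --pt "9.8 0.9 -0.8 0 1"

```text
time: 7.25
tool_pos: [0.664, 0.0687, 0.2826]
tool_rot: [3.139, 0.001, 1.659]
contact_force: [-2.3, -0.3, 1.4]
opening: 0.011
grip_force: 25.0
```

Request:
move_arm --pt "7.5 0.7 -1 0 1" --pt "7 0.7 -1.3 0 1" --pt "0 0 0 0 1" --pt "0 0 0 0 0.5" --pt "0 0 0 0 0.5" --pt "0 0 0 0 0.5" --pt "0 0 0 0 0.5"

```text
time: 7.95
tool_pos: [0.6774, 0.0705, 0.2781]
tool_rot: [-3.141, -0.0, 1.659]
contact_force: [-0.2, 0.2, -0.1]
opening: 0.0227
grip_force: 0.0
```

Request:
move_arm --pt "0 0 10 0 0.5" --pt "0 0 15 0 0.5" --pt "0 0 15 0 0.5" --pt "0 0 15 0 0.5" --pt "0 0 15 0 0.5" --pt "-12 -2 0 0.14 0" --pt "-14 -3 0 0.14 -1" --pt "-14 -3 0 0.14 -1" --pt "-14 -3 0 0.14 -1" --pt "-14 -3 0 0.14 -1" --pt "-14 -3 0 0.14 -1" --pt "-14 -3 0 0.14 -1"

```text
time: 9.15
tool_pos: [0.581, 0.0502, 0.3493]
tool_rot: [3.141, 0.001, 2.645]
contact_force: [-0.2, -0.6, -0.0]
opening: 0.0739
grip_force: 0.0
```

Request:
move_arm --pt "-14 -3 0 0.14 -1" --pt "-14 -3 0 0.14 -1" --pt "-12 0 0 0.14 -1" --pt "0 0 0 0.14 -1" --pt "0 0 0 0.03 -1" --pt "0 0 0 0 -1"

```text
time: 9.75
tool_pos: [0.5415, 0.0443, 0.3493]
tool_rot: [-3.142, 0.001, -3.054]
contact_force: [0.2, 0.1, -0.3]
opening: 0.092
grip_force: 0.0
```

Run:
```python
from h import *
im=vision.read_camera("scene"); cv2.imwrite("pics/s2.png",cv2.resize(im[120:300,220:440,::-1],None,fx=3,fy=3)); o=monitor.observe(); print(o["qpos"],o["tool_pos"],o["tool_rot"])
```

```text
[-5.94957563e-02  3.15387813e-01  1.23026849e+00  1.76765164e-04
  1.59493317e+00 -1.71653398e+00] [0.54157802 0.04433206 0.34910828] [ 3.14156350e+00  1.01820078e-03 -3.05534641e+00]
```

View pics/s2.png

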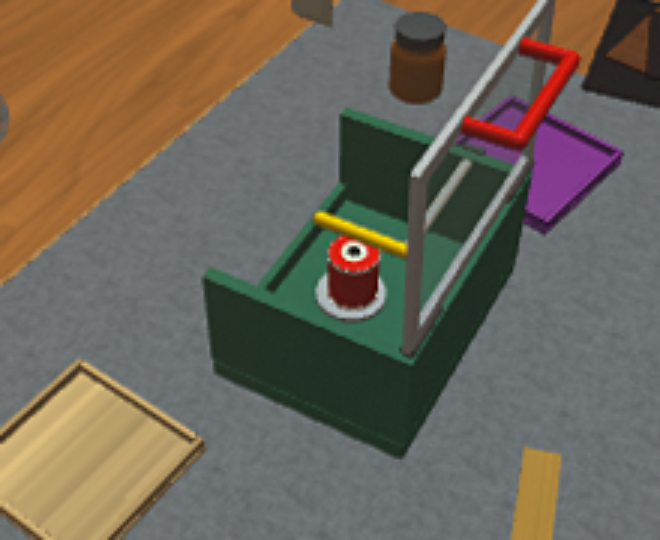

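The guard stands up (its frame spans (415,170)–(545,10) in the crop). The yellow peg at (320,215)–(405,250) is folded above the red spool (355,265). Descending onto the peg.

Request:
move_arm --pt "0 0 -22 0.007 -1" --pt "0 0 -25 0 -1" --pt "0 0 -25 0 -1" --pt "0 0 -25 0 -1" --pt "0 0 -25 0 -1" --pt "0 0 -25 0 -1" --pt "0 0 -25 0 -1" --pt "0 0 -25 0 -1" --pt "0 0 -20 0 -1" --pt "0 0 -15 0 -1" --pt "0 0 -12 0 -1" --pt "0 0 -4 0 -1"

```text
time: 11.0
tool_pos: [0.5412, 0.0443, 0.0993]
tool_rot: [3.141, -0.002, -3.048]
contact_force: [-0.2, -1.2, 0.4]
opening: 0.0916
grip_force: 0.0
```

Request:
move_arm --pt "0 0 0 0 1" --pt "0 0 0 0 1" --pt "0 0 0 0 1" --pt "0 0 0 0 1" --pt "0 0 0 0 1" --pt "0 0 0 0 1" --pt "0 0 0 0 1" --pt "0 0 0 0 1" --pt "0 0 0 0 1" --pt "0 0 0 0 1" --pt "0 0 0 0 1" --pt "0 0 0 0 1"

```text
time: 12.2
tool_pos: [0.5416, 0.0434, 0.1003]
tool_rot: [-3.14, -0.0, -3.047]
contact_force: [-0.2, -4.9, -0.5]
opening: 0.0111
grip_force: 25.0
```

Run:
```python
from h import *
o=monitor.observe(); print(o["tool_pos"],o["opening"],o["grip_force"],o["contact_force"])
d=[]
prev=None
for a in np.linspace(0,1.62,25):
    p=1000*W(-20,105-120*np.cos(a),120+120*np.sin(a))
    if prev is not None: print((p-prev).round(1).tolist())
    prev=p
```

```text
[0.54155438 0.0434061  0.10029725] 0.011149187487985558 25.002000331878662 [-0.1652753  -4.92677414 -0.47695095]
[-0.0, 0.3, 8.1]
[-0.1, 0.8, 8.1]
[-0.1, 1.4, 8.0]
[-0.2, 1.9, 7.9]
[-0.2, 2.4, 7.7]
[-0.3, 2.9, 7.5]
[-0.3, 3.4, 7.3]
[-0.4, 3.9, 7.1]
[-0.4, 4.4, 6.8]
[-0.5, 4.8, 6.5]
[-0.5, 5.2, 6.1]
[-0.5, 5.6, 5.8]
[-0.6, 6.0, 5.4]
[-0.6, 6.4, 5.0]
[-0.6, 6.7, 4.5]
[-0.7, 7.0, 4.1]
[-0.7, 7.2, 3.6]
[-0.7, 7.5, 3.1]
[-0.7, 7.6, 2.6]
[-0.7, 7.8, 2.0]
[-0.7, 7.9, 1.5]
[-0.8, 8.0, 1.0]
[-0.8, 8.1, 0.4]
[-0.8, 8.1, -0.1]
```

Request:
move_arm --pt "0 0.3 8.1 0 1" --pt "-0.1 0.8 8.1 0 1" --pt "-0.1 1.4 8 0 1" --pt "-0.2 1.9 7.9 0 1" --pt "-0.2 2.4 7.7 0 1" --pt "-0.3 2.9 7.5 0 1" --pt "-0.3 3.4 7.3 0 1" --pt "-0.4 3.9 7.1 0 1" --pt "-0.4 4.4 6.8 0 1" --pt "-0.5 4.8 6.5 0 1" --pt "-0.5 5.2 6.1 0 1" --pt "-0.5 5.6 5.8 0 1"

```text
time: 13.4
tool_pos: [0.5384, 0.0781, 0.1889]
tool_rot: [-3.136, 0.001, -3.048]
contact_force: [-2.9, -13.4, 10.3]
opening: 0.0108
grip_force: 25.0
```

Request:
move_arm --pt "-0.6 6 5.4 0 1" --pt "-0.6 6.4 5 0 1" --pt "-0.6 6.7 4.5 0 1" --pt "-0.7 7 4.1 0 1" --pt "-0.7 7.2 3.6 0 1" --pt "-0.7 7.5 3.1 0 1" --pt "-0.7 7.6 2.6 0 1" --pt "-0.7 7.8 2 0 1" --pt "-0.7 7.9 1.5 0 1" --pt "-0.8 8 1 0 1" --pt "-0.8 8.1 0.4 0 1" --pt "-0.8 8.1 0 0 1"

```text
time: 14.6
tool_pos: [0.5298, 0.1703, 0.2201]
tool_rot: [3.141, 0.0, -3.047]
contact_force: [2.3, -1.9, 2.0]
opening: 0.0111
grip_force: 25.0
```

Request:
move_arm --pt "0 0 0 0 0" --pt "0 0 0 0 0" --pt "0 0 0 0 0" --pt "0 0 0 0 -1" --pt "0 0 8 0 -1" --pt "0 0 15 0 -1" --pt "0 0 20 0 -1" --pt "0 0 20 0 -1" --pt "0 0 20 0 -1" --pt "0 0 20 0 -1" --pt "2 -15 7 0 -1" --pt "2 -20 0 0 -1"

```text
time: 15.8
tool_pos: [0.5341, 0.134, 0.3318]
tool_rot: [-3.142, 0.003, -3.046]
contact_force: [-0.6, 0.0, -0.7]
opening: 0.0917
grip_force: 0.0
```

Request:
move_arm --pt "2 -20 0 0 -1" --pt "2 -20 0 0 -1" --pt "2 -20 0 0 -1" --pt "1 -16 0 0 -1" --pt "0 0 0 0 -1" --pt "0 0 0 0 -1"

```text
time: 16.4
tool_pos: [0.5406, 0.0582, 0.3303]
tool_rot: [3.141, -0.0, -3.048]
contact_force: [-0.5, 0.4, 0.9]
opening: 0.0916
grip_force: 0.0
```

Run:
```python
from h import *
o=monitor.observe()
w=vision.read_camera("wrist"); s=vision.read_camera("scene"); print(o["tool_pos"],o["tool_rot"])
a=cv2.resize(w,None,fx=.8,fy=.8); b=cv2.resize(s[80:280,240:440],None,fx=1.25,fy=1.25)
c=np.zeros((320+250,512,3),np.uint8); c[:320]=a; c[320:,:250]=b; 
t=vision.read_camera("top"); c[320:,260:510]=cv2.resize(t[110:235,250:375],None,fx=2,fy=2)
cv2.imwrite("pics/c3.png",c[:,:,::-1]); cv2.imwrite("pics/w3.png",w[:,:,::-1]);cv2.imwrite("pics/s3.png",s[:,:,::-1])
```

```text
[0.54055661 0.05821333 0.33033262] [ 3.14109435e+00 -2.48643062e-04 -3.04849308e+00]
```

View pics/c3.png

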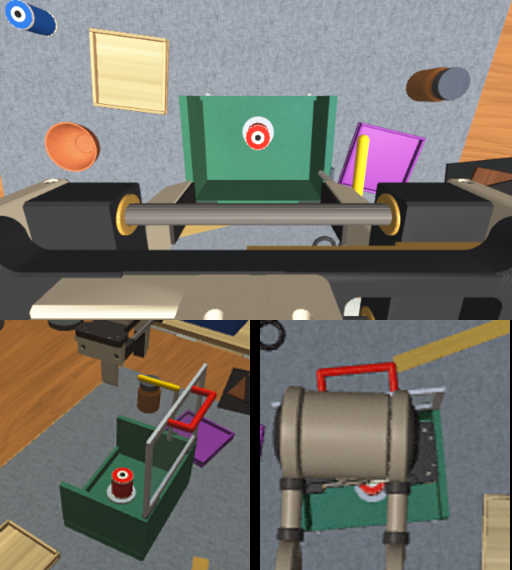

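```bash
cat >> h.py <<'E'
from scipy.spatial.transform import Rotation as Rn
def wplane(uv,z,pos,rot):
    c=vision.get_calibration("wrist");K,M=c["K"],c["mount"]
    T=np.eye(4);T[:3,:3]=Rn.from_euler("xyz",rot).as_matrix();T[:3,3]=pos;T=T@M
    d=T[:3,:3]@np.array([(uv[0]-K[0,2])/K[0,0],-(uv[1]-K[1,2])/K[1,1],-1.]);o=T[:3,3]
    return o+d*(z-o[2])/d[2]
E
python3 - <<'E'
from h import *
np.set_printoptions(precision=4,suppress=True)
w=cv2.imread("pics/w3.png")[:,:,::-1].copy(); P=[.54056,.05821,.33033];R=[3.14109,-.00025,-3.04849]
for a,c,b in blobs(w,(0,170,90),(8,255,255),(280,130,360,220),40): print("spool top mask",a,c,b.tolist(),to_station(wplane(c,.08,P,R),O,PSI),wplane(c,.08,P,R))
h=cv2.cvtColor(w,cv2.COLOR_RGB2HSV)
m=cv2.inRange(h,np.array((0,0,0)),np.array((179,255,60)))[150:195,300:345]; ys,xs=np.nonzero(m); 
if len(xs): c=(xs.mean()+300,ys.mean()+150); print("hole",len(xs),c,wplane(c,.08,P,R),to_station(wplane(c,.08,P,R),O,PSI))
for a,c,b in blobs(w,(12,30,110),(28,200,255),(105,30,220,150),500): print("tray",a,c,wplane(c,.012,P,R),[wplane(u,.018,P,R)[:2] for u in b])
s=cv2.imread("pics/s3.png")[:,:,::-1].copy()
for a,c,b in blobs(s,(22,120,130),(32,255,255),(330,110,420,180)):
  for e in ends(b): # peg: intersect with plane z=.24
    print("peg",a,to_station(onplane("scene",e,.24),O,PSI))
E
```

```text
spool top mask 417 [321.7218 170.9448] [[308.0, 157.0], [336.0, 157.0], [336.0, 185.0], [308.0, 185.0]] [-0.0197 -0.0016  0.08  ] [0.5411 0.058  0.08  ]
hole 23 (np.float64(321.9130434782609), np.float64(171.7826086956522)) [0.5422 0.0584 0.08  ] [-0.0185 -0.0014  0.08  ]
tray 9406 [161.3921  88.6564] [ 0.4479 -0.1994  0.012 ] [array([ 0.5192, -0.2969]), array([ 0.3797, -0.2655]), array([ 0.3829, -0.1067]), array([ 0.5244, -0.1252])]
peg 100 [-0.0516  0.1157  0.24  ]
peg 100 [0.036 0.116 0.24 ]
```

Composite: in the wrist view the spool is at (258,136). In the scene crop the stay's yellow peg (160,380) stands up beside the raised guard. The spool measures (541, 58), matching the disc centre, so I'm descending.

Request:
move_arm --pt "0.5 0 -25 0 -1" --pt "0 0 -28 0 -1" --pt "0 0 -28 0 -1" --pt "0 0 -28 0 -1" --pt "0 0 -28 0 -1" --pt "0 0 -28 0 -1" --pt "0 0 -28 0 -1" --pt "0 0 -20 0 -1" --pt "0 0 -15 0 -1" --pt "0 0 -12 0 -1" --pt "0 0 -10 0 -1" --pt "0 0 0 0 -1"

```text
time: 17.75
tool_pos: [0.5405, 0.0589, 0.0793]
tool_rot: [3.141, -0.002, -3.047]
contact_force: [-0.2, -0.0, 0.5]
opening: 0.0919
grip_force: 0.0
```

Request:
move_arm --pt "0 0 -10 0 -1" --pt "0 0 -8 0 -1" --pt "0 0 -8 0 -1" --pt "0 0 -7 0 -1" --pt "0 0 0 0 -1"

```text
time: 18.25
tool_pos: [0.5404, 0.0586, 0.0463]
tool_rot: [3.141, -0.002, -3.047]
contact_force: [0.1, 0.5, -0.0]
opening: 0.0918
grip_force: 0.0
```

Request:
move_arm --pt "0 0 0 0 1" --pt "0 0 0 0 1" --pt "0 0 0 0 1" --pt "0 0 0 0 1" --pt "0 0 0 0 1" --pt "0 0 0 0 1" --pt "0 0 0 0 1" --pt "0 0 0 0 1" --pt "0 0 0 0 1" --newtons 15

```text
time: 19.15
tool_pos: [0.5412, 0.0586, 0.0475]
tool_rot: [3.142, 0.0, -3.047]
contact_force: [-0.4, 0.5, 1.6]
opening: 0.0436
grip_force: 15.0
```

Request:
move_arm --pt "0 0 3 0 1" --pt "0 0 8 0 1" --pt "0 0 14 0 1" --pt "0 0 18 0 1" --pt "0 0 18 0 1" --pt "0 0 18 0 1" --pt "0 0 18 0 1" --pt "0 0 18 0 1" --pt "0 0 18 0 1" --pt "0 0 18 0 1" --pt "0 0 15 0 1" --pt "0 0 8 0 1"

```text
time: 20.35
tool_pos: [0.5415, 0.0586, 0.2234]
tool_rot: [-3.141, 0.002, -3.047]
contact_force: [0.7, -0.3, -1.6]
opening: 0.0436
grip_force: 15.0
```

Request:
move_arm --pt "-3 -8 0 0 1" --pt "-6 -18 0 0 1" --pt "-8 -24 0 0 1" --pt "-9 -26 0 0 1" --pt "-9 -26 0 0 1" --pt "-9 -26 0 0 1" --pt "-9 -26 0 0 1" --pt "-9 -26 0 0 1" --pt "-9 -26 0 0 1" --pt "-8 -24 0 0 1" --pt "-6 -18 0 0 1" --pt "-4 -8 0 0 1"

```text
time: 21.55
tool_pos: [0.4509, -0.1989, 0.2206]
tool_rot: [3.141, -0.001, -3.049]
contact_force: [-0.2, 0.3, -0.8]
opening: 0.0434
grip_force: 15.0
```

Run:
```python
from h import *
o=monitor.observe(); print(o["tool_pos"],o["opening"],o["grip_force"],o["contact_force"])
s=vision.read_camera("scene"); cv2.imwrite("pics/s4.png",s[:,:,::-1])
```

```text
[ 0.45089771 -0.19890955  0.22060553] 0.04336168947511584 15.00004068017006 [-0.20345143  0.30712824 -0.80858882]
```

View pics/s4.png

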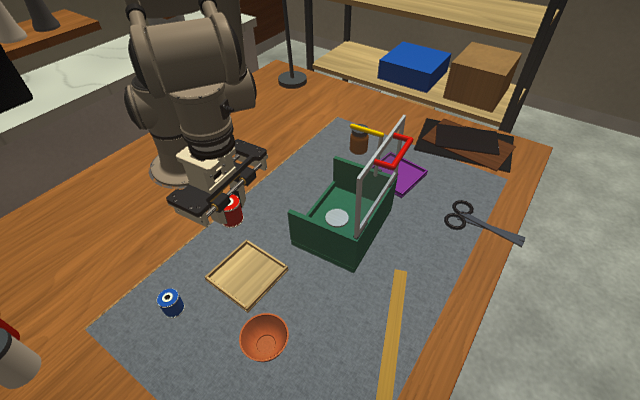

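The spool is held upright at (232,210) over the tray, with guard and stay still up. Lowering it.

Request:
move_arm --pt "0 0 -10 0 1" --pt "0 0 -20 0 1" --pt "0 0 -25 0 1" --pt "0 0 -25 0 1" --pt "0 0 -25 0 1" --pt "0 0 -25 0 1" --pt "0 0 -20 0 1" --pt "0 0 -15 0 1" --pt "0 0 -11 0 1" --pt "0 0 -7 0 1" --pt "0 0 -4 0 1" --pt "0 0 0 0 1"

```text
time: 22.8
tool_pos: [0.4522, -0.1972, 0.0343]
tool_rot: [3.141, -0.0, -3.047]
contact_force: [0.1, 0.0, -1.0]
opening: 0.0437
grip_force: 15.0
```

Request:
move_arm --pt "0 0 -2 0 1" --pt "0 0 -2 0 1" --pt "0 0 -2 0 1" --pt "0 0 0 0 1"

```text
time: 23.2
tool_pos: [0.4521, -0.1974, 0.0284]
tool_rot: [3.141, -0.0, -3.047]
contact_force: [0.6, 0.4, -0.8]
opening: 0.0434
grip_force: 15.0
```

Request:
move_arm --pt "0 0 -1.5 0 1" --pt "0 0 -1.5 0 1" --pt "0 0 0 0 1" --pt "0 0 0 0 1"

```text
time: 23.6
tool_pos: [0.4522, -0.1974, 0.0255]
tool_rot: [-3.142, 0.0, -3.047]
contact_force: [0.1, 0.0, 0.7]
opening: 0.0437
grip_force: 15.0
```

Request:
move_arm --pt "0 0 -0.7 0 1" --pt "0 0 0 0 1"

```text
time: 23.8
tool_pos: [0.4522, -0.1975, 0.0255]
tool_rot: [-3.141, 0.0, -3.047]
contact_force: [-2.6, 1.3, 8.3]
opening: 0.0439
grip_force: 15.0
```

Request:
move_arm --pt "0 0 0 0 0" --pt "0 0 0 0 -0.3" --pt "0 0 0 0 -0.6" --pt "0 0 0 0 -1" --pt "0 0 0 0 -1" --pt "0 0 0 0 -1" --pt "0 0 10 0 -1" --pt "0 0 20 0 -1" --pt "0 0 30 0 -1" --pt "0 0 30 0 -1" --pt "0 0 30 0 -1" --pt "0 0 20 0 -1"

```text
time: 25.0
tool_pos: [0.4527, -0.1977, 0.1677]
tool_rot: [-3.14, 0.003, -3.047]
contact_force: [0.7, 0.3, -0.3]
opening: 0.0919
grip_force: 0.0
```

Request:
move_arm --pt "0 0 20 0 -1" --pt "0 0 20 0 -1" --pt "0 0 0 0 -1" --pt "0 0 0 0 -1"

```text
time: 25.4
tool_pos: [0.452, -0.1973, 0.2049]
tool_rot: [-3.141, 0.001, -3.047]
contact_force: [0.3, 0.8, 0.4]
opening: 0.0919
grip_force: 0.0
```

Run:
```python
from h import *
o=monitor.observe(); print(o["tool_pos"],o["opening"],o["contact_force"])
s=vision.read_camera("scene"); cv2.imwrite("pics/s5.png",s[100:380,100:440,::-1])
```

```text
[ 0.45201151 -0.19734076  0.20492301] 0.09186747365419251 [0.3457485  0.82530439 0.36624867]
```

View pics/s5.png

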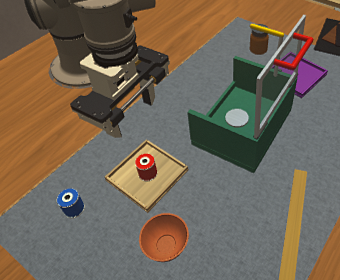

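The red spool stands upright near the middle of the plywood tray (147,165). Guard and stay are up, the bystanders have not moved, and the gripper is clear.

```bash
python3 -c "
from cell import workorder; print(workorder.hand_in())"
```

```text
the job is handed in; nothing more can be done
None
```

I've handed the job in, though the hand-in returned no verdict. In the last picture the guard and stay were up, the red spool stood upright in the plywood tray, and the blue spool, bowl and jar looked unmoved.

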